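Find the loose bolt on the clamp rail and hold its cap open

ROBOT

A 7-joint arm with a two-finger parallel gripper is mounted at the origin on a cart in front of the work surface, level with it; the furniture and walls round the work are solid. World frame = base frame: x ahead of the robot, y to its left, z up, the work surface at z = 0. Lengths are in m, angles in rad, forces in N, time in s.
With the tool pointing down it reaches from about 0.425 to 0.875 m from the base axis. Payload 4.7 kg.
Tool frame: the origin (TCP) lies at the very end of the fingers, on their centre line; the grasp point (between the pads) lies 19 mm behind it; z points along the fingers, y is the line along which they close (so a half turn about z gives the same grasp; the last joint's range is limited). The gripper opens to 85 mm and grips with 20 to 120 N. Pads are 22 mm wide; open, the fingers measure 114 mm over their backs; the gripper's body (76 mm by 85 mm) begins 54 mm behind the grasp point. The pads swing forward as they close: fully open they stand 13 mm farther back than shut.
Start: joints at [-1.165, 0.321, -0.07, 1.45, 0.023, 1.371, -0.057], TCP at [0.248, 0.601, 0.231] pointing down, gripper open.
Joint ranges: [-2.86, 2.86], [-0.3, 2.09], [-1.38, 1.24], [0.06, 2.45], [-1.56, 4.7], [0.09, 2.05], [-2.69, 2.69]. Speed limits (rad/s): [2.57, 2.57, 3.14, 3.14, 3.14, 3.14, 3.14].

INTERFACE

Orientations are given as a unit quaternion [x, y, z, w].
In Python, from cell import manip gives the robot as it stands. The module is installed in compiled form; this text tells all that it offers.
- The arm moves only by the tool jog_arm, never from a script. Its argument "steps" is text: rows parted by semicolons, each of 5 numbers parted by spaces: the gripper command: -1 is fully open, 1 is shut, values between are in proportion, then the shift along the tool's x, y, z in mm, then the turn about the tool's z in degrees. A call has 1 to 20 rows; each row shifts and turns the commanded pose from where the row before left it, along the tool's axes as they then stand; what a row does not reach is not made up. A row lasts 1/8 s, in which the tool goes at most 62.5 mm and 10.7 degrees, less where a joint would pass 70% of its speed; a pose out of reach is approached as far as the arm can. A call is refused whole if a number of a shift passes 62.5 or a number of a turn 10.7, either way. A call with a gripper value outside its range is refused whole. The fingers move at their own pace and stop on an object; "force" is the grip in N (left out, the last holds). Time passes only in rows, so rows that do not move let the fingers close. It gives the time, the measured TCP pose, the force, the opening and the grip force at its end, in the units of the state.
- manip.get_state(): the state, without advancing time (a new reading comes with each control period).
- manip.snapshot(name): name is "side" or "top"; returns a dict with "color" (480x640x3 uint8, red, green, blue), "fx", "fy", "cx", "cy" (pixels), "R" (3x3) and "t" (3): a world point X has camera coordinates R X + t. Camera axes: x right, y down, z forward; pixel columns grow to the right and rows downward; lengths in m; the calibration is good to about 2 mm. A picture is of the moment at which its call begins. There is no depth.
- manip.hand_in(): hands the job in; it is judged then, once.
Trained networks look in a picture, given as the dict that the camera call returned (one of the last four; its "shot" number tells which), for a name from the list of things; names that differ only in an ending like _2 or _b are one class to them, and where a whole thing is asked for, a point or a joint stands for the part that bears it (a point fixed in the world has none). Each returns a list of dicts, best first, with "confidence" (0 to 1); they miss things now and then, are a little off and sometimes report something else, mostly with a low value. They report only what shows in the picture. A call takes as long as a camera call.
- manip.boxes_of(picture, label): "position" ([column, row] in pixels, amid what is visible of it).
- manip.tip_of(picture, label): "position" ([column, row] in pixels: a listed point, or the origin of a listed thing).
The state is a dict: "time": time; "joint_positions": joint angles; "joint_vel": joint speeds; "joint_torque": joint torques, N m; "tool_pos": TCP position; "tool_rot": TCP orientation; "force": force on the tool from outside, world axes, zero at the start; "moment": the same for the moment, N m; "gripper_width": opening from 0.0 (shut) to 1.0 (fully open); "gripper_force": force on a finger pad.
Only numpy, scipy, OpenCV 4.12 (cv2) and the standard library are available. Lean on these libraries where they do the work, as an engineer would, in place of code of your own. Each camera call takes 0.05 s, during which the arm holds its last target. There are 200 camera calls.

TASK

One of the three bolts on the clamp rail has worked loose and gives way when pressed. Tap the three bolt heads from above in turn, left to right, with the fingers (about 6 N is plenty, the caps stay shut) to find it; then lift only that bolt's hinged cap well open, at least 30 degrees, by its round finger tab, and finish still holding it up, so that someone can get at the bolt. Leave everything else where it stands.

Things in the scene. Friction and masses are not known exactly. Their poses are not given: they have to be found in the camera images.
- rail: Fixed aluminium clamp rail, 70 x 318 x 44 mm with its feet, standing on the worktop. Origin: centre of its underside. x points to its back (hinge side, away from the robot), y along it to the left, z up. Three bolts stand in it on its middle line, 90 mm apart: number 1 at y = +90 mm (left), 2 in the middle, 3 at y = -90 mm (right). They all look alike
- bolt_1_top (a point): Centre of the top of the left bolt's round steel head (17 mm across), 62 mm above the worktop, 11 mm above its cap's plate when not pushed down
- bolt_2_top (a point): The same for the middle bolt
- bolt_3_top (a point): The same for the right bolt
- bolt_1 (a joint): How far the left bolt has been pushed down (m). 0 at the start for all. A tight bolt gives less than 1.5 mm; the loose one slides down about 5.5 mm under some 3 N, then stops and stays down. Which of the three is loose differs from start to start
- bolt_2 (a joint): The same for the middle bolt
- bolt_3 (a joint): The same for the right bolt
- tab_1 (a point): Centre of the round finger tab at the front of the left bolt's cap: a steel disc 22 mm across and 12 mm thick, its flat faces looking along the rail's y (pinch those from above, fingers left and right of it). With the cap shut it is 54 mm above the worktop, 56 mm in front of the bolt's axis and 21 mm in front of the rail's front face, on a 10 mm wide neck; only bare worktop under it
- tab_2 (a point): The same for the middle cap
- tab_3 (a point): The same for the right cap
- cap_1_hinge (a point): Middle of the left cap's hinge axis, which runs along the rail's y, 26 mm behind the bolt's axis and 49 mm above the worktop; the tab is 82 mm in front of it and 5 mm above it. The cap is a flat dark steel frame, 46 mm wide and 4 mm thick, through whose window the bolt head stands
- cap_2_hinge (a point): The same for the middle cap
- cap_3_hinge (a point): The same for the right cap
- cap_1 (a joint): Opening angle of the left cap (rad): 0 shut, grows as the tab goes up and back, stop at 1.2. It weighs 80 to 170 g and falls shut when let go
- cap_2 (a joint): The same for the middle cap
- cap_3 (a joint): The same for the right cap
- pe_bottle_2_c (a point): Bystander: small white bottle, 42 mm across, 71 mm high, off the rail's left end; centre
- petri_1_c (a point): Bystander: closed petri dish, 60 mm across, 14 mm high, off the rail's right end; centre
- timer_c (a point): Bystander: bench timer, 62 x 62 x 16 mm, behind the rail; centre
- screw_cap_1_c (a point): Bystander: loose screw cap of a bottle, 36 mm across, 23 mm high, behind the rail; centre
- marker_1_c (a point): Bystander: felt marker, 125 mm long, 15 mm high, lying in front of the rail; centre

How it is judged:
By the outcome, as a careful person would: the job done as asked, in the order asked, and still so for the second after the job is handed in, while the arm keeps its last pose, push and grip.
It also fails if it takes over 48 s, if anything falls off the work surface, if the arm or the gripper's body presses on something with over 40 N, if the wrist force passes 120 N, or if a joint passes its speed limit or range.

## Working session

There is one attempt and no reset: what is moved stays moved. The work goes in short steps, Python scripts to look and compute and a tool call to move; the robot and the scene stay as the last step left them, time stands still between calls to the robot, and variables do not carry over. Pictures are saved under pics/ and viewed, at most 10 in all, crops included, and the job is handed in when it is done.

Besides the shell and the picture viewer there is one more tool, called after ">>>" by a JSON object that holds its "op" and its "data". jog_arm: Moves the arm, as the interface text tells. Its arguments: {"type":"object","properties":{"steps":{"type":"string"},"force":{"type":"number"}},"required":["steps"]}

```bash
mkdir -p pics; cat > h.py <<'E'
from cell import manip
import numpy as np, cv2
def ray(p,uv):
    R=np.array(p["R"]);t=np.array(p["t"])
    d=R.T@np.array([(uv[0]-p["cx"])/p["fx"],(uv[1]-p["cy"])/p["fy"],1]);return -R.T@t,d
def atz(p,uv,z):
    o,d=ray(p,uv);return o+d*(z-o[2])/d[2]
def proj(p,X):
    c=np.array(p["R"])@X+np.array(p["t"]);return [p["fx"]*c[0]/c[2]+p["cx"],p["fy"]*c[1]/c[2]+p["cy"]]
def snap(n,f):
    p=manip.snapshot(n);cv2.imwrite("pics/"+f,cv2.cvtColor(p["color"],cv2.COLOR_RGB2BGR));return p
E
python3 - <<'E'
from h import *
s=manip.get_state();print({k:np.round(v,4) for k,v in s.items()})
Z=dict(rail=0,bolt_1_top=.062,bolt_2_top=.062,bolt_3_top=.062,tab_1=.054,tab_2=.054,tab_3=.054,cap_1_hinge=.049,pe_bottle_2_c=.0355,petri_1_c=.007,timer_c=.008,screw_cap_1_c=.0115,marker_1_c=.0075)
for n in("top","side"):
    p=snap(n,n+"0.png");print(n,"cam",np.round(ray(p,(320,240))[0],3))
    for k,z in Z.items():
        if k[-5:] in("2_top","3_top") or k in("tab_2","tab_3"):continue
        print(k,[(np.round(d["position"]).tolist(),round(d["confidence"],2),np.round(atz(p,d["position"],z)[:2],4).tolist()) for d in manip.tip_of(p,k)[:5]])
E
```

```text
{'time': np.float64(0.0), 'joint_positions': array([-1.1649,  0.3218, -0.0701,  1.4517,  0.0226,  1.3708, -0.0569]), 'joint_vel': array([ 0.0003,  0.0004, -0.0004,  0.0001, -0.0011, -0.0005, -0.0013]), 'joint_torque': array([-0.00000e+00, -4.93589e+01, -3.82100e-01, -3.14342e+01,
        1.30000e-02,  1.15000e-02, -0.00000e+00]), 'tool_pos': array([0.2481, 0.6002, 0.2302]), 'tool_rot': array([ 1.946e-01,  9.809e-01, -9.000e-04, -1.000e-04]), 'force': array([ 0.4369, -0.2326, -0.4393]), 'moment': array([0.0005, 0.0223, 0.0336]), 'gripper_force': np.float64(0.0), 'gripper_width': np.float64(0.9996)}
top cam [ 0.397 -0.088  1.007]
rail [([345.0, 253.0], 0.84, [0.5073, -0.1646]), ([386.0, 215.0], 0.4, [0.5891, -0.2517]), ([306.0, 238.0], 0.28, [0.5393, -0.0826])]
bolt_1_top [([303.0, 239.0], 0.62, [0.5296, -0.0782])]
tab_1 [([346.0, 276.0], 0.97, [0.4558, -0.1603]), ([296.0, 272.0], 0.72, [0.4653, -0.063]), ([387.0, 284.0], 0.67, [0.4411, -0.2416])]
cap_1_hinge [([307.0, 232.0], 0.9, [0.5455, -0.0845]), ([336.0, 208.0], 0.62, [0.5929, -0.1446])]
pe_bottle_2_c [([243.0, 221.0], 0.83, [0.5
[... 177 characters left out ...]
[([385.0, 215.0], 0.67, [0.5861, -0.2484])]
marker_1_c [([313.0, 322.0], 0.68, [0.3659, -0.0962])]
side cam [ 0.457 -0.889  0.624]
rail [([316.0, 308.0], 0.55, [0.5071, -0.1641])]
bolt_1_top [([322.0, 254.0], 0.63, [0.5238, -0.0779])]
tab_1 [([276.0, 315.0], 0.89, [0.4354, -0.2408]), ([289.0, 255.0], 0.78, [0.46, -0.0661]), ([284.0, 283.0], 0.73, [0.4497, -0.155]), ([363.0, 333.0], 0.55, [0.5746, -0.2916])]
cap_1_hinge [([320.0, 254.0], 0.5, [0.5209, -0.0571])]
pe_bottle_2_c [([339.0, 235.0], 0.73, [0.5679, 0.0311])]
petri_1_c []
timer_c [([372.0, 296.0], 0.59, [0.6151, -0.1435])]
screw_cap_1_c [([363.0, 334.0], 0.61, [0.5829, -0.2483])]
marker_1_c [([242.0, 285.0], 0.62, [0.3678, -0.0965])]
```

View pics/top0.png

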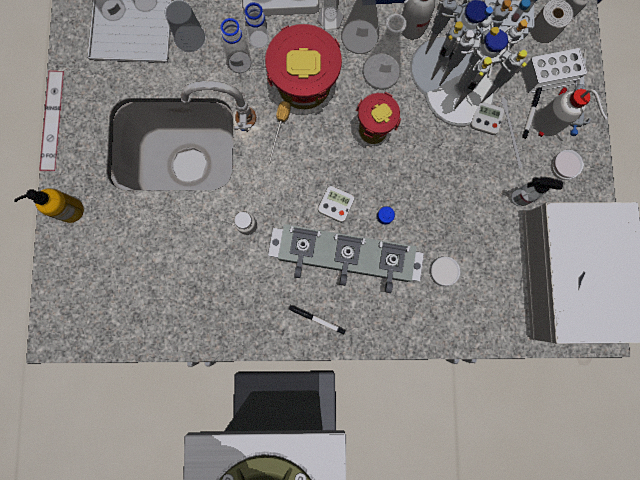

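View pics/side0.png

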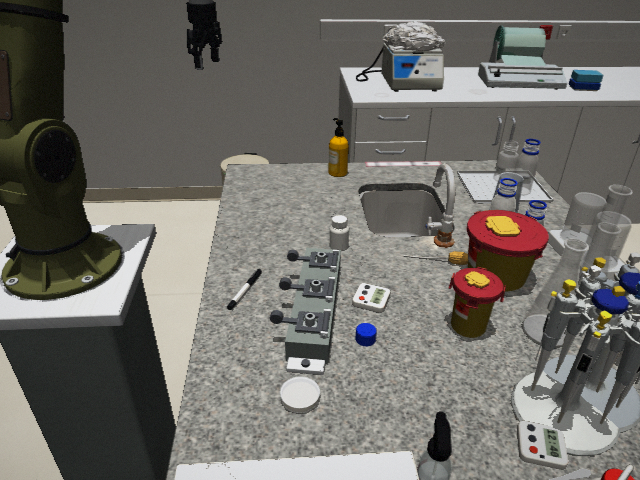

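The top view shows the rail running from about (275,243) to (420,268), with bolts near (303,244), (348,252), (393,260) and tabs near (298,272), (344,281), (389,288). The side view shows the tabs at (293,256), (285,284), (277,316). Next I fit the rail pose and overlay the model.

```bash
cat > fit.py <<'E'
from h import *
from scipy.optimize import least_squares
M={}
for i,y in enumerate((.09,0,-.09),1):
    M[f"bolt_{i}_top"]=(0,y,.062);M[f"tab_{i}"]=(-.056,y,.054);M[f"cap_{i}_hinge"]=(.026,y,.049)
def W(q,m):
    c,s=np.cos(q[2]),np.sin(q[2]);return np.array([q[0]+c*m[0]-s*m[1],q[1]+s*m[0]+c*m[1],m[2]])
def fit(ps,q0):
    obs=[]
    for p in ps:
        for lab in("bolt_1_top","bolt_2_top","tab_1","tab_2","cap_1_hinge"):
            cl=lab[:3]
            for d in manip.tip_of(p,lab):
                ms=[(np.hypot(*(np.array(proj(p,W(q0,m)))-d["position"])),k) for k,m in M.items() if k[:3]==cl]
                e,k=min(ms)
                if e<7: obs.append((p,k,d["position"]))
    f=lambda q:np.concatenate([np.array(proj(p,W(q,M[k])))-uv for p,k,uv in obs])
    r=least_squares(f,q0,loss="soft_l1",x_scale=[.01,.01,.05]);return r.x,obs,f(r.x)
def overlay(p,q,x0,y0,w,h,z,f):
    im=cv2.resize(cv2.cvtColor(p["color"],cv2.COLOR_RGB2BGR)[y0:y0+h,x0:x0+w],None,fx=z,fy=z,interpolation=cv2.INTER_CUBIC)
    for k,m in M.items():
        u=(np.array(proj(p,W(q,m)))-[x0,y0]+.5)*z
        cv2.drawMarker(im,tuple(int(a) for a in np.round(u)),(0,0,255),cv2.MARKER_CROSS,10,1)
    return im
E
python3 - <<'E'
from fit import *
q=np.array([.507,-.163,np.radians(-8)])
ps=[manip.snapshot("top"),manip.snapshot("side")]
ps+=[manip.snapshot("top"),manip.snapshot("side")]
q,obs,r=fit(ps,q);print(q,np.degrees(q[2]),len(obs));print([(k,np.round(e,1).tolist()) for (p,k,_),e in zip(obs,r.reshape(-1,2))])
for p in ps[:2]:
    print(np.round(fit([p],q)[0],4))
a=overlay(ps[0],q,262,222,170,76,4.6,"");b=overlay(ps[1],q,262,240,90,120,4,"")
cv2.imwrite("pics/ova.png",a);cv2.imwrite("pics/ovb.png",b)
for k,m in M.items():print(k,np.round(W(q,m),4))
E
```

```text
[ 0.50530417 -0.16451805 -0.16565937] -9.491582764980665 36
[('bolt_1_top', [-3.4, 3.9]), ('bolt_2_top', [1.1, 3.3]), ('tab_3', [1.1, -1.0]), ('tab_1', [-0.3, -1.9]), ('tab_2', [-2.7, 0.9]), ('tab_3', [1.1, -1.0]), ('tab_1', [-0.3, -1.9]), ('tab_2', [-2.7, 0.9]), ('cap_1_hinge', [0.9, 2.2]), ('bolt_1_top', [-1.3, 2.9]), ('bolt_2_top', [0.3, 1.3]), ('tab_3', [0.4, 2.7]), ('tab_1', [1.2, 0.9]), ('tab_2', [-1.2, 0.2]), ('tab_3', [0.4, 2.7]), ('tab_1', [1.2, 0.9]), ('tab_2', [-1.2, 0.2]), ('cap_1_hinge', [-2.7, 2.7]), ('bolt_1_top', [0.4, 0.7]), ('bolt_2_top', [1.7, 2.3]), ('tab_1', [0.4, -3.3]), ('tab_2', [-2.0, 2.9]), ('tab_3', [-2.9, 0.5]), ('tab_1', [0.4, -3.3]), ('tab_2', [-2.0, 2.9]), ('tab_3', [-2.9, 0.5]), ('cap_1_hinge', [-1.3, 2.3]), ('bolt_1_top', [-1.5, -1.2]), ('bolt_2_top', [3.5, 3.0]), ('tab_2', [1.2, -1.5]), ('tab_3', [2.4, -2.3]), ('tab_1', [2.9, 1.3]), ('tab_2', [1.2, -1.5]), ('tab_3', [2.4, -2.3]), ('tab_1', [2.9, 1.3]), ('cap_1_hinge', [-2.0, 1.1])]
[ 0.5064 -0.1656 -0.1859]
[ 0.5059 -0.16   -0.1731]
bolt_1_top [ 0.5201 -0.0758  0.062 ]
tab_1 [ 0.4649 -0.0665  0.054 ]
cap_1_hinge [ 0.5458 -0.08    0.049 ]
bolt_2_top [ 0.5053 -0.1645  0.062 ]
tab_2 [ 0.4501 -0.1553  0.054 ]
cap_2_hinge [ 0.5309 -0.1688  0.049 ]
bolt_3_top [ 0.4905 -0.2533  0.062 ]
tab_3 [ 0.4352 -0.2441  0.054 ]
cap_3_hinge [ 0.5161 -0.2576  0.049 ]
```

View pics/ova.png

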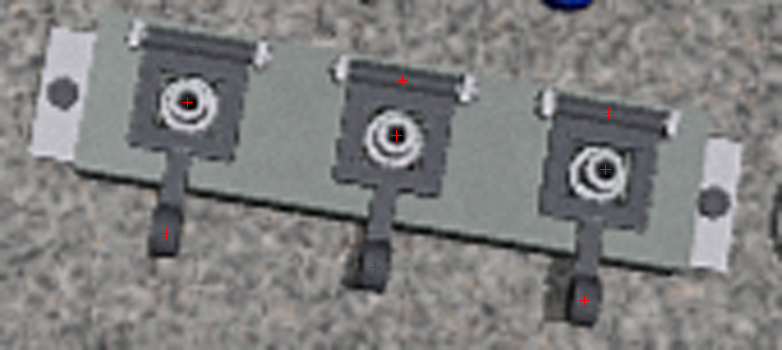

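View pics/ovb.png

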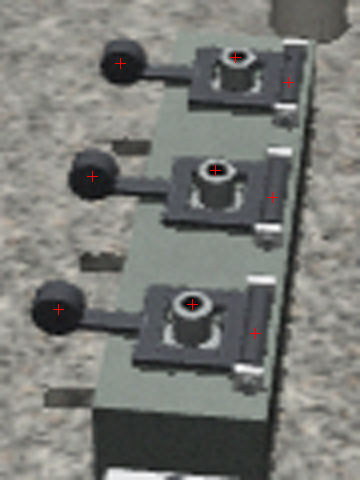

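The overlay matches in both views: the crosses sit on the bolts and tabs to within about 1–2 px, and bolt 3 really shows at about (391.3,259) in the top picture. I refine the fit with hand-checked pixels, then move.

```bash
cat > plan.py <<'E'
from fit import *
from scipy.spatial.transform import Rotation as Ro
def go(X,yaw_q):  # tool-axis shift (mm) and turn (deg) from measured pose to X with tool y along rail y
    s=manip.get_state();R=Ro.from_quat(s["tool_rot"]);m=R.as_matrix()
    d=m.T@(np.array(X)-s["tool_pos"])*1000
    y=np.array([-np.sin(yaw_q),np.cos(yaw_q)]);ang=lambda v:np.degrees(np.arctan2(v[1],v[0]))
    t=-(ang(y)-ang(m[:2,1]));t=(t+90)%180-90
    return np.round(d,1),round(t,2),"tilt z",np.round(m[:,2],3)
E
python3 - <<'E'
from plan import *
T={"bolt_1_top":(187,104),"bolt_2_top":(394,138),"bolt_3_top":(597,172),"tab_1":(166,230),"tab_2":(374,264),"tab_3":(585,299)}
S={"bolt_1_top":(237,58),"bolt_2_top":(216,171),"bolt_3_top":(193,303),"tab_1":(123,62),"tab_2":(94,175),"tab_3":(58,308)}
o=[(p,k,np.array(v)/z-.5+np.array(c)) for p,D,z,c in((manip.snapshot("top"),T,4.6,(262,222)),(manip.snapshot("side"),S,4,(262,240))) for k,v in D.items()]
f=lambda q:np.concatenate([np.array(proj(p,W(q,M[k])))-uv for p,k,uv in o])
r=least_squares(f,[.505,-.1645,-.166],x_scale=[.01,.01,.05]);q=r.x
print(np.round(q,4),np.degrees(q[2]));print(np.round(f(q).reshape(-1,2),1).tolist())
np.save("q.npy",q)
for k in T:print(k,np.round(W(q,M[k]),4))
print(go([*W(q,M["bolt_1_top"])[:2],.12],q[2]))
E
```

```text
[ 0.5056 -0.1641 -0.1699] -9.732536053359231
[[-0.1, -0.8], [0.2, -0.7], [1.4, -0.7], [-0.3, 0.3], [-0.2, 0.4], [-0.7, 0.2], [-0.2, -0.4], [-0.0, -0.3], [-0.2, 0.1], [-0.3, 0.1], [-0.4, 0.0], [0.0, -0.1]]
bolt_1_top [ 0.5209 -0.0754  0.062 ]
bolt_2_top [ 0.5056 -0.1641  0.062 ]
bolt_3_top [ 0.4904 -0.2528  0.062 ]
tab_1 [ 0.4657 -0.066   0.054 ]
tab_2 [ 0.4505 -0.1547  0.054 ]
tab_3 [ 0.4352 -0.2434  0.054 ]
(array([-510.1, -520.9,  111.3]), np.float64(-12.71), 'tilt z', array([ 0.,  0., -1.]))
```

>>> {"op": "jog_arm", "data": {"steps": "1 0 0 0 -6.5; 1 0 0 0 -6.5; 1 0 0 0 0", "force": 40}}

```text
time: 3.18
tool_pos: [0.2482, 0.6008, 0.2313]
tool_rot: [0.083, 0.997, 0.0, -0.0]
force: [-0.2, -1.3, 0.2]
gripper_width: 0.375
gripper_force: 0.0
```

```bash
python3 -c "
from plan import *
q=np.load('q.npy');print(go([*W(q,M['bolt_1_top'])[:2],.12],q[2]),manip.get_state()['gripper_width'])"
```

```text
(array([-380.7, -621.8,  111.3]), np.float64(0.22), 'tilt z', array([-0.,  0., -1.])) 0.37471048760999365
```

>>> {"op": "jog_arm", "data": {"steps": "1 -12 -20 0 0; 1 -22 -36 0 0; 1 -22 -36 0 0; 1 -22 -36 0 0; 1 -22 -36 0 0; 1 -22 -36 0 0; 1 -22 -36 0 0; 1 -22 -36 0 0; 1 -22 -36 0 0; 1 -22 -36 0 0; 1 -22 -36 0 0; 1 -22 -36 0 0; 1 -22 -36 10 0; 1 -22 -36 25 0; 1 -22 -36 25 0; 1 -22 -36 25 0; 1 -22 -36 25 0; 1 -16 -26 0 0; 1 0 0 0 0; 1 0 0 0 0"}}

```text
time: 5.68
tool_pos: [0.521, -0.0743, 0.1214]
tool_rot: [0.083, 0.997, 0.0, 0.0]
force: [-0.0, 0.5, 0.1]
gripper_width: 0.003
gripper_force: 0.0
```

```bash
python3 -c "
from plan import *
q=np.load('q.npy');print(go([*W(q,M['bolt_1_top'])[:2],.062],q[2]),manip.get_state()['force'])
p=manip.snapshot('top');cv2.imwrite('pics/c1.png',cv2.resize(overlay(p,q,232,192,200,110,4,''),None,fx=.9,fy=.9))
"
```

```text
(array([-0.1, -1.1, 59.4]), np.float64(0.25), 'tilt z', array([ 0.   ,  0.001, -1.   ])) [-0.03632229  0.54208628  0.05765051]
```

View pics/c1.png

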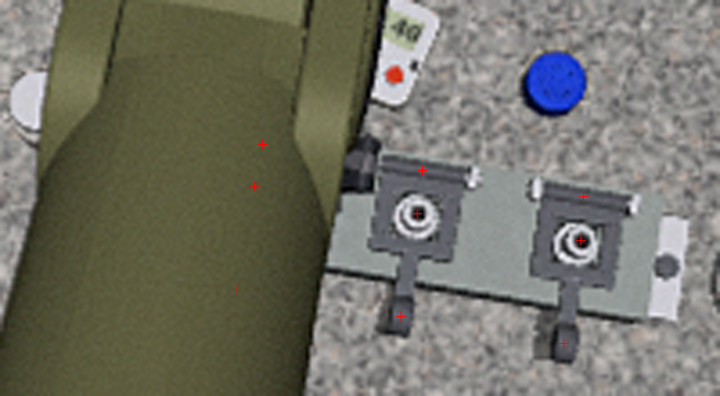

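The top view is blocked by the arm over bolt 1, while bolts 2 and 3 match the overlay. I go down onto bolt 1 gently.

>>> {"op": "jog_arm", "data": {"steps": "1 0 -1 15 0; 1 0 0 20 0; 1 0 0 14 0; 1 0 0 5 0; 1 0 0 2 0; 1 0 0 1 0; 1 0 0 1 0; 1 0 0 0 0"}}

```text
time: 6.72
tool_pos: [0.521, -0.0762, 0.0636]
tool_rot: [0.082, 0.997, 0.0, 0.0]
force: [-0.3, -0.2, 0.4]
gripper_width: 0.002
gripper_force: 0.0
```

>>> {"op": "jog_arm", "data": {"steps": "1 0 0 1 0; 1 0 0 1 0; 1 0 0 0 0"}}

```text
time: 7.1
tool_pos: [0.521, -0.0762, 0.0617]
tool_rot: [0.082, 0.997, 0.0, 0.0]
force: [-0.9, 0.9, 3.4]
gripper_width: -0.005
gripper_force: 2.1
```

>>> {"op": "jog_arm", "data": {"steps": "1 0 0 1 0; 1 0 0 0 0"}}

```text
time: 7.35
tool_pos: [0.521, -0.0762, 0.0616]
tool_rot: [0.082, 0.997, 0.0, 0.0]
force: [-4.1, 0.0, 11.6]
gripper_width: -0.002
gripper_force: 5.7
```

Bolt 1 took 11.6 N without giving, so it is tight. On to bolt 2.

>>> {"op": "jog_arm", "data": {"steps": "1 0 0 -10 0; 1 0 0 -12 0; 1 0 -20 0 0; 1 0 -30 0 0; 1 0 -25 0 0; 1 0 -14 0 0; 1 0 0 0 0; 1 0 0 10 0; 1 0 0 8 0; 1 0 0 1.5 0; 1 0 0 0 0"}}

```text
time: 8.72
tool_pos: [0.5062, -0.1636, 0.0625]
tool_rot: [0.082, 0.997, -0.0, -0.0]
force: [-0.4, -0.1, 0.2]
gripper_width: 0.001
gripper_force: 0.0
```

>>> {"op": "jog_arm", "data": {"steps": "1 0 0 0.7 0; 1 0 0 0.5 0; 1 0 0 0 0; 1 0 0 0 0"}}

```text
time: 9.22
tool_pos: [0.5063, -0.1641, 0.0618]
tool_rot: [0.082, 0.997, 0.0, 0.0]
force: [0.6, 0.8, 1.9]
gripper_width: 0.001
gripper_force: 0.8
```

>>> {"op": "jog_arm", "data": {"steps": "1 0 0 0.6 0; 1 0 0 0 0; 1 0 0 0 0"}}

```text
time: 9.6
tool_pos: [0.5063, -0.1641, 0.0611]
tool_rot: [0.082, 0.997, -0.0, 0.0]
force: [0.2, -0.9, 1.9]
gripper_width: 0.0
gripper_force: 1.3
```

>>> {"op": "jog_arm", "data": {"steps": "1 0 0 1 0; 1 0 0 0 0; 1 0 0 0 0"}}

```text
time: 9.98
tool_pos: [0.5064, -0.1641, 0.06]
tool_rot: [0.082, 0.997, -0.0, 0.0]
force: [0.5, -0.6, 0.8]
gripper_width: -0.001
gripper_force: 0.6
```

Bolt 2 is giving way at about 2 N. I follow it down to its stop.

>>> {"op": "jog_arm", "data": {"steps": "1 0 0 1 0; 1 0 0 1 0; 1 0 0 1 0; 1 0 0 0.5 0; 1 0 0 0 0; 1 0 0 0 0"}}

```text
time: 10.72
tool_pos: [0.5062, -0.1639, 0.0565]
tool_rot: [0.082, 0.997, 0.0, 0.0]
force: [-0.2, 0.1, 2.0]
gripper_width: -0.005
gripper_force: 0.8
```

>>> {"op": "jog_arm", "data": {"steps": "1 0 0 0.5 0; 1 0 0 0.5 0; 1 0 0 0 0"}}

```text
time: 11.1
tool_pos: [0.5063, -0.1639, 0.0562]
tool_rot: [0.082, 0.997, 0.0, 0.0]
force: [-2.7, -0.5, 7.6]
gripper_width: -0.0
gripper_force: 3.8
```

Bolt 2 slid about 5.6 mm to its stop, so it is the loose one. Bolt 3 still gets its tap, since all three were asked for.

>>> {"op": "jog_arm", "data": {"steps": "1 0 0 -12 0; 1 0 0 -16 0; 1 0 -20 0 0; 1 0 -30 0 0; 1 0 -26 0 0; 1 0 -14 0 0; 1 0 0 0 0; 1 0 0 10 0; 1 0 0 10 0; 1 0 0 1.5 0; 1 0 0 0.8 0; 1 0 0 0 0"}}

```text
time: 12.6
tool_pos: [0.4916, -0.2513, 0.0617]
tool_rot: [0.082, 0.997, 0.001, -0.0]
force: [-3.3, 2.9, 10.0]
gripper_width: -0.003
gripper_force: 4.8
```

Bolt 3 holds at 10 N, so it is tight. I retreat and set the fingers half open.

>>> {"op": "jog_arm", "data": {"steps": "1 0 0 -15 0; 1 0 0 -25 0; 0 0 0 -10 0; 0 0 0 0 0"}}

```text
time: 13.1
tool_pos: [0.492, -0.2527, 0.1118]
tool_rot: [0.082, 0.997, -0.0, 0.001]
force: [-0.2, 0.2, -0.2]
gripper_width: 0.413
gripper_force: 0.0
```

```bash
python3 -c "
from plan import *
q=np.load('q.npy');print(go([*W(q,M['tab_2'])[:2],.036],q[2]))
h,t=W(q,M['cap_2_hinge']),W(q,M['tab_2'])
r=np.hypot(82,5);a0=np.arctan2(5,82)
for th in range(0,56,5):
    a=a0+np.radians(th);print(th,'back',round(82-r*np.cos(a),1),'up',round(r*np.sin(a)-5,1))
"
```

```text
(array([57.2, 89.9, 75.7]), np.float64(0.31), 'tilt z', array([ 0.002, -0.   , -1.   ]))
0 back 0.0 up 0.0
5 back 0.7 up 7.1
10 back 2.1 up 14.2
15 back 4.1 up 21.1
20 back 6.7 up 27.7
25 back 9.8 up 34.2
30 back 13.5 up 40.3
35 back 17.7 up 46.1
40 back 22.4 up 51.5
45 back 27.6 up 56.5
50 back 33.1 up 61.0
55 back 39.1 up 65.0
```

>>> {"op": "jog_arm", "data": {"steps": "0 8 13 0 0.3; 0 15 24 0 0; 0 15 24 0 0; 0 12 19 0 0; 0 7 10 0 0; 0 0 0 15 0; 0 0 0 15 0; 0 0 0 0 0"}}

```text
time: 14.1
tool_pos: [0.449, -0.1551, 0.0793]
tool_rot: [0.086, 0.996, -0.0, -0.002]
force: [-0.6, 0.5, 0.4]
gripper_width: 0.502
gripper_force: 0.0
```

```bash
python3 -c "
from plan import *
q=np.load('q.npy');print(go([*W(q,M['tab_2'])[:2],.036],q[2]))
p=manip.snapshot('side');cv2.imwrite('pics/d1.png',overlay(p,q,230,210,140,140,4,''))
"
```

```text
(array([-1.5,  0.7, 43.2]), np.float64(-0.1), 'tilt z', array([-0.004, -0.001, -1.   ]))
```

View pics/d1.png

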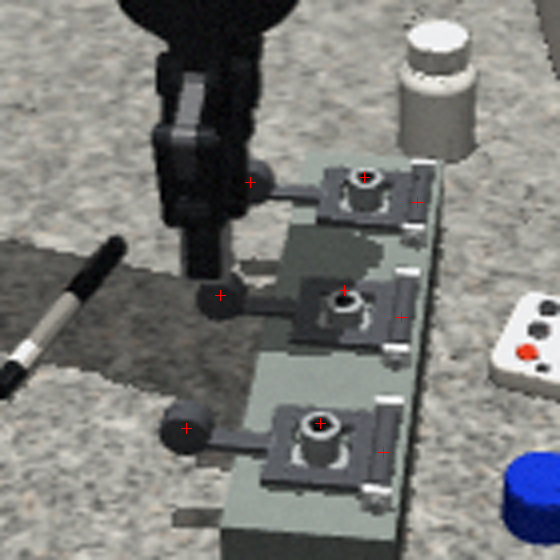

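The side view shows bolt 2 sunk ((344,302) against its cross at (344,291)) and the fingers above tab 2 at (220,296), as planned. I lower and close.

>>> {"op": "jog_arm", "data": {"steps": "0 -1.5 0.5 12 0; 0 0 0 16 0; 0 0 0 12 0; 0 0 0 3 0; 0 0 0 0 0; 1 0 0 0 0; 1 0 0 0 0; 1 0 0 0 0; 1 0 0 0 0; 1 0 0 0 0", "force": 40}}

```text
time: 15.4
tool_pos: [0.4521, -0.156, 0.0388]
tool_rot: [0.086, 0.996, -0.001, 0.001]
force: [-1.6, -4.8, 2.7]
gripper_width: 0.13
gripper_force: 42.3
```

>>> {"op": "jog_arm", "data": {"steps": "1 0 -0.6 0 0; 1 -0.3 0 -3.5 0; 1 -0.4 0 -3.6 0; 1 -0.6 0 -3.6 0; 1 -0.8 0 -3.5 0; 1 -1 0 -3.5 0; 1 -1 0 -3.4 0; 1 0 0 0 0"}}

```text
time: 16.4
tool_pos: [0.456, -0.1567, 0.0591]
tool_rot: [0.085, 0.996, -0.001, 0.0]
force: [2.3, -6.8, -5.6]
gripper_width: 0.131
gripper_force: 40.4
```

>>> {"op": "jog_arm", "data": {"steps": "1 -1.3 0 -3.3 0; 1 -1.4 0 -3.3 0; 1 -1.5 0 -3.3 0; 1 -1.6 0 -3.2 0; 1 -1.8 0 -3.1 0; 1 -1.9 0 -3 0; 1 -2.1 0 -2.9 0; 1 -2.2 0 -2.9 0; 1 0 0 0 0"}}

```text
time: 17.52
tool_pos: [0.4684, -0.1589, 0.0834]
tool_rot: [0.085, 0.996, -0.001, -0.001]
force: [0.4, -5.8, -6.7]
gripper_width: 0.132
gripper_force: 39.1
```

```bash
python3 -c "
from plan import *
q=np.load('q.npy')
p=manip.snapshot('side');cv2.imwrite('pics/e1.png',overlay(p,q,230,210,140,140,4,''))
"
```

```text
(no output)
```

View pics/e1.png

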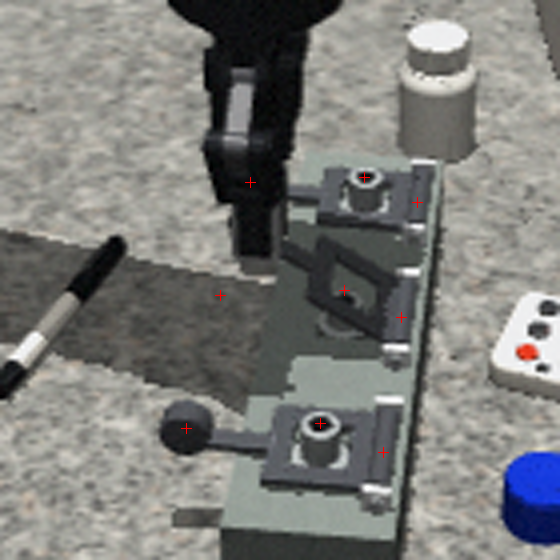

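The picture shows cap 2 lifting to about 35°: its neck meets the fingers near (285,250) and the plate is tilted clear of bolt 2. Caps 1 and 3 are shut. I continue to about 45° for margin.

>>> {"op": "jog_arm", "data": {"steps": "1 -2.3 0 -2.7 0; 1 -2.4 0 -2.7 0; 1 -2.6 0 -2.5 0; 1 -2.6 0 -2.5 0; 1 -2.7 0 -2.3 0; 1 0 0 0 0; 1 0 0 0 0; 1 0 0 0 0"}}

```text
time: 18.58
tool_pos: [0.4796, -0.1609, 0.0955]
tool_rot: [0.085, 0.996, -0.001, -0.002]
force: [-1.0, -5.5, -5.5]
gripper_width: 0.132
gripper_force: 39.0
```

```bash
python3 -c "
from plan import *
q=np.load('q.npy')
p=manip.snapshot('side');cv2.imwrite('pics/e2.png',overlay(p,q,230,210,140,140,4,''))
"
```

```text
(no output)
```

View pics/e2.png

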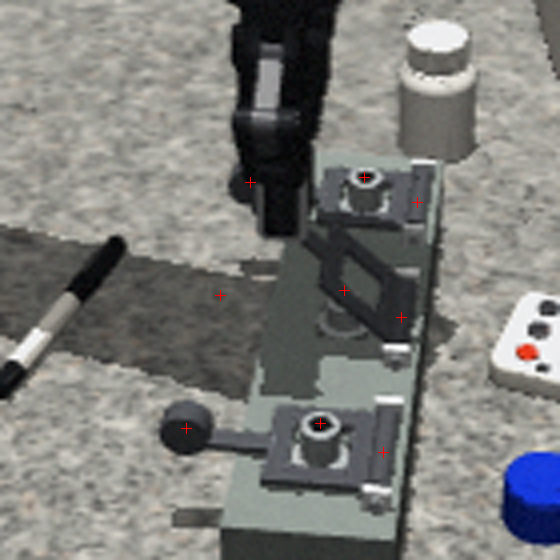

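Cap 2 is held at about 45°: the grip has moved 57 mm up and 28 mm back, which matches the arc. The other caps are shut and the bystanders have not moved.

```bash
python3 -c "
from cell import manip
print(manip.hand_in())"
```

```text
the job is handed in; nothing more can be done
None
```

Bolt 2 (the middle one) was the loose bolt: it slid down about 5.6 mm while bolts 1 and 3 held at 10–12 N (above the suggested 6 N); its cap is held open at about 45° by the tab, and the job is handed in.

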